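Draw the amber casting from its deep mould with the hook and hang it up

TASK

Take the hook tool out of its stand and use it to draw the amber resin casting up out of its deep mould by the brass loop; do not touch the casting with the gripper itself. Then hang the hook tool back in the fork of the stand with the casting still hanging on the hook, and let go. Leave the blue casting in its mould.

Things in the scene. Friction and masses are not known exactly. Their poses are not given: they have to be found in the camera images.
- hook_tool: Upright hook tool, 0.12 kg, hung in the stand by its dark collar (50 mm across, 6 thick). Origin: centre of the collar's underside. Red handle 24x24 mm (faces along x, y), 6 to 72 mm above origin; grip near +40. Steel shaft 6 mm thick goes 80 mm down; there a 5 mm bar runs 20 mm along own -x, its end turned up: J hook from -82.5 (lowest) to -69.5 mm (tip), 14.5 mm gap from shaft to tip.
- amber_casting: Amber resin bar 78 x 38 x 18 mm (x, y, z), 0.07 kg, loose in a white mould. Origin: centre of its underside, z up. Amid its top stands a brass loop of 5 mm wire in the y-z plane (hook it along x, from either side): opening 25 mm wide, 18 to 46 mm above the origin, arched so a hook finds its middle; outer top 51. On the hook its underside hangs 123 mm below the tool's origin.
- blue_casting: The same bar with loop in blue, to be left. Each casting lies in its own fixed white plaster mould, 100 x 60 x 100 mm high, sides along the casting's x and y: pocket 86 x 46 mm, open on top, its floor 7 mm above the table; the casting lies flat within 4 mm of its middle.
- stand: Fixed wooden stand with steel fork. Origin on the table under the hanging place. Fork top 170 mm up, 8 thick: two tines along x from -50 to +30 mm, slot 24 mm wide (y -12 to 12) open at the front (-x), 70 wide in all; lips at the tine ends rise 4 mm. Column behind, x 64 to 80. Tool lifts straight up (its hook points to about -x); with a casting on, enter from -x, collar over the lips, lower.

How it is judged:
By the outcome, as a careful person would: the job done as asked, in the order asked, and still so for the second after the job is handed in, with the robot touching nothing.
It also fails if it takes over 64 s, if anything falls off the work surface, if the arm or the gripper's body presses on something with over 40 N, if the wrist force passes 120 N, or if a joint passes its speed limit or range.

ROBOT

A 6-joint arm with a two-finger parallel gripper is mounted at the origin on a cart in front of the work surface, level with it; the furniture and walls round the work are solid. World frame = base frame: x ahead of the robot, y to its left, z up, the work surface at z = 0. Lengths are in mm, angles in rad, forces in N, time in s.
With the tool pointing down it reaches from about 275 to 750 mm from the base axis. Payload 10.2 kg.
Tool frame: the origin (TCP) lies at the very end of the fingers, on their centre line; the grasp point (between the pads) lies 19 mm behind it (ctrl.tcp_to_grasp is the distance from the TCP to the grasp point, in mm); z points along the fingers, y is the direction in which the jaws open and shut (so a half turn about z gives the same grasp; the last joint's range is limited). The gripper opens to 85 mm and grips with 20 to 120 N. Pads are 22 mm wide; open, the fingers measure 114 mm over their backs; the gripper's body (76 mm by 85 mm) begins 54 mm behind the grasp point. The pads swing forward as they close: fully open they stand 13 mm farther back than shut.
Start: joints at [-1.509, 0.313, 1.498, -0, 1.331, -0.223], TCP at [147.494, -503.862, 231.294] pointing down, gripper open.
Joint ranges: [-2.94, 2.94], [-0.97, 2.17], [0.19, 2.56], [-1.23, 4.37], [0.02, 3.11], [-2.88, 2.88]. Speed limits (rad/s): [2.39, 2.39, 3.01, 3.14, 3.14, 3.14].

INTERFACE

Orientations are given as a unit quaternion [w, x, y, z].
In Python, from rig import ctrl, cams, job gives the robot as it stands. The module is installed in compiled form; this text tells all that it offers.
- The arm moves only by the tool drive_tool, never from a script. Its arguments are lists of equal length, an entry for each row: "gripper": the opening, from 0 (shut) to 1 (fully open); "dp": the shift along the tool's x, y, z normalised to -1 to 1, where 1 is 0.2 m, a list of three; "twist": the turn about the tool's z normalised to -1 to 1, where 1 is 90 degrees. In form: {"gripper": [gripper, ...], "dp": [[tx, ty, tz], ...], "twist": [twist, ...]}. A call has 1 to 20 rows; each row is the pose to reach, as a shift and turn from the pose commanded when the call began, along the tool's axes at that moment; what a row does not reach only later rows make up. A row lasts 1/10 s, in which the tool goes at most 50 mm and 8.59 degrees, less where a joint would pass 70% of its speed; a pose out of reach is approached as far as the arm can. A call with a number of a shift or a turn outside -1 to 1 is refused whole. A call with a gripper value outside its range is refused whole. The fingers move at their own pace and stop on an object; "newtons" is the grip in N (left out, the last holds). Time passes only in rows, so rows that repeat a pose let the fingers close. It gives the time, the measured TCP pose, the force and the opening at its end, in the units of the state.
- ctrl.sense(): the state, without advancing time (a new reading comes with each control period).
- cams.capture(name): name is "side" or "top" or "wrist"; returns a dict with "pixels" (420x560x3 uint8, red, green, blue), "camera_matrix" (3x3 intrinsics, pixels), "xyz" and "orientation" of the camera in the world; the wrist camera has in their place "hand_eye" (4x4, takes a point from camera to tool coordinates, whose origin is the TCP and whose axes are the flange's). Camera axes: x right, y down, z forward; pixel columns grow to the right and rows downward; lengths in mm; the calibration is good to about 2 mm. A picture is of the moment at which its call begins: read the wrist's pose just before it. There is no depth.
- job.finish_job(): hands the job in, once; it reports no verdict.
The state is a dict: "time_s": time; "joints": joint angles; "dq": joint speeds; "tau": joint torques, N m; "eef_pos": TCP position; "ee_rot": TCP orientation; "force": force on the tool from outside, world axes, zero at the start; "wrist_torque": the same for the moment, N m; "grip_width": opening from 0.0 (shut) to 1.0 (fully open).
Only numpy, scipy, OpenCV 4.12 (cv2) and the standard library are available. Lean on these libraries where they do the work, as an engineer would, in place of code of your own. Each camera call takes 0.05 s, during which the arm holds its last target.

## Working session

There is one attempt and no reset: what is moved stays moved. The work goes in short steps, Python scripts to look and compute and a tool call to move; the robot and the scene stay as the last step left them, time stands still between calls to the robot, and variables do not carry over. Pictures are saved under pics/ and viewed, and the job is handed in when it is done.

Besides the shell and the picture viewer there is one more tool, called after ">>>" as a command line: name --pt "numbers of a row" for each row, then --argument value for the rest. drive_tool: Moves the arm, as the interface text tells. Scaled input: -1 to 1 covers 0.2 m each way for a shift and 90 degrees each way for a turn. Its arguments: {"type":"object","properties":{"gripper":{"type":"array","items":{"type":"number"}},"dp":{"type":"array","items":{"type":"array","items":{"type":"number"}}},"twist":{"type":"array","items":{"type":"number"}},"newtons":{"type":"number"}},"required":["gripper","dp","twist"]}

```bash
mkdir -p pics; python3 - <<'E'
from rig import ctrl,cams,job
import cv2,numpy as np
s=ctrl.sense(); print({k:np.round(v,3) for k,v in s.items()})
for n in ["side","top","wrist"]:
    c=cams.capture(n); cv2.imwrite(f"pics/{n}0.png",c["pixels"][:,:,::-1]); print(n,{k:np.round(v,4).tolist() for k,v in c.items() if k!="pixels"})
E
```

```text
{'time_s': np.float64(0.0), 'joints': array([-1.509,  0.313,  1.498,  0.   ,  1.331, -0.223]), 'dq': array([-0.001,  0.001,  0.001, -0.001,  0.   ,  0.001]), 'tau': array([-1.0000e-03, -4.1227e+01, -2.5974e+01, -0.0000e+00,  4.0000e-03,
       -0.0000e+00]), 'eef_pos': array([ 147.486, -503.595,  230.748]), 'ee_rot': array([-0.001,  0.99 ,  0.142,  0.   ]), 'force': array([-0.13 , -1.09 ,  0.258]), 'wrist_torque': array([-0.   , -0.004,  0.034]), 'grip_width': np.float64(0.999)}
side {'camera_matrix': [[534.1614, 0.0, 278.0123], [0.0, 534.1614, 222.136], [0.0, 0.0, 1.0]], 'xyz': [439.963, -887.793, 848.4467], 'orientation': [-0.4337, 0.8996, -0.0436, 0.0275]}
top {'camera_matrix': [[422.5116, 0.0, 286.1186], [0.0, 422.5116, 213.5309], [0.0, 0.0, 1.0]], 'xyz': [388.362, 5.8317, 1113.6351], 'orientation': [0.0507, -0.6975, 0.7128, -0.0536]}
wrist {'camera_matrix': [[309.5356, 0.0, 275.9504], [0.0, 309.5356, 220.292], [0.0, 0.0, 1.0]], 'hand_eye': [[0.0007, -0.9453, -0.3261, 84.8272], [1.0, 0.0002, 0.0014, -0.2161], [-0.0012, -0.3261, 0.9453, -143.0911], [0.0, 0.0, 0.0, 1.0]]}
```

View pics/side0.png

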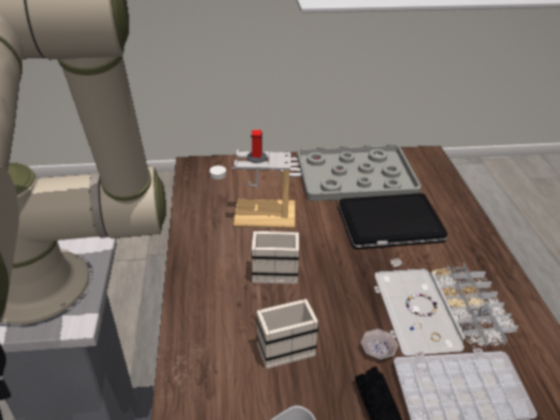

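View pics/top0.png

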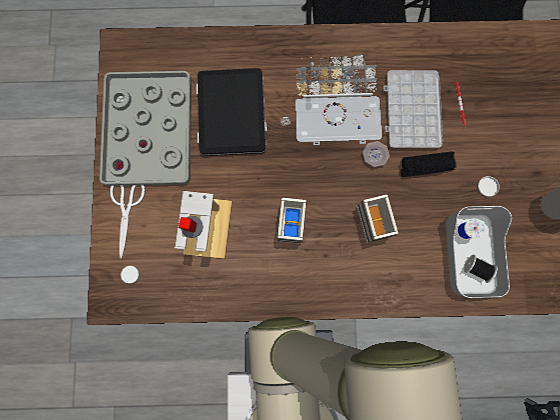

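View pics/wrist0.png

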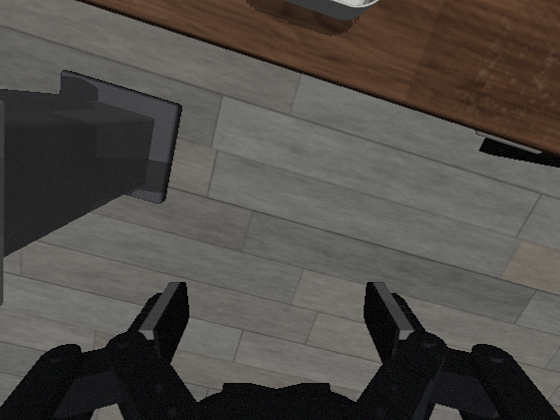

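```bash
python3 - <<'E'
import cv2
t=cv2.imread("pics/top0.png"); s=cv2.imread("pics/side0.png")
cv2.imwrite("pics/t_stand.png",cv2.resize(t[180:270,160:250],None,fx=6.6,fy=6.6,interpolation=3))
cv2.imwrite("pics/t_molds.png",cv2.resize(t[180:260,265:415],None,fx=5.3,fy=5.3,interpolation=3))
cv2.imwrite("pics/s_all.png",cv2.resize(s[120:240,210:330],None,fx=5,fy=5,interpolation=3))
cv2.imwrite("pics/s_molds.png",cv2.resize(s[220:370,230:350],None,fx=4,fy=4,interpolation=3))
E
```

```text
(no output)
```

View pics/t_stand.png

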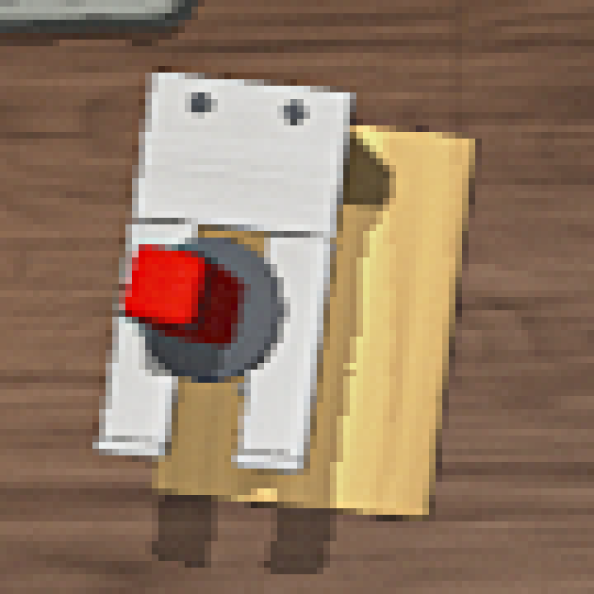

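View pics/t_molds.png

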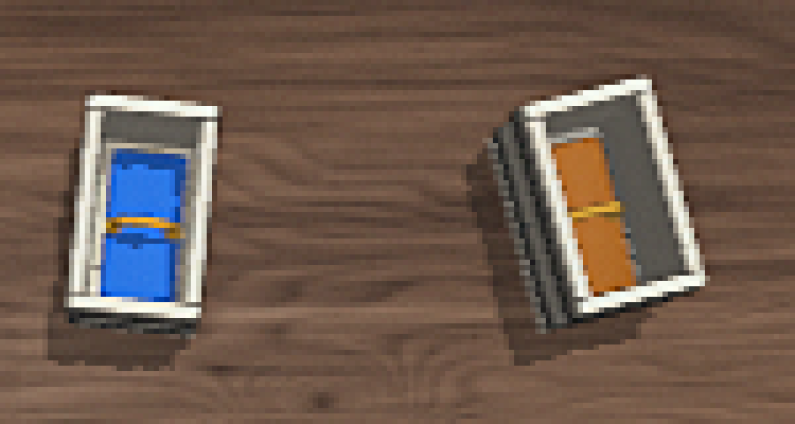

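View pics/s_all.png

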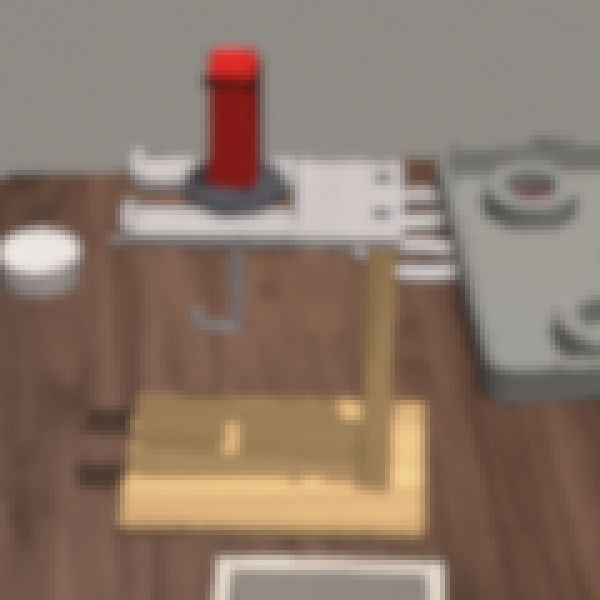

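View pics/s_molds.png

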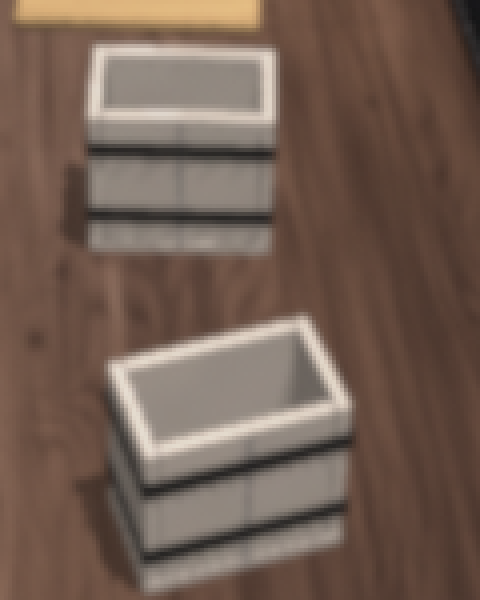

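```bash
cat > h.py <<'E'
import numpy as np,cv2
from scipy.spatial.transform import Rotation as R
def rot(q): return R.from_quat([q[1],q[2],q[3],q[0]]).as_matrix()
K={'side':(534.1614,278.0123,222.136,[439.963,-887.793,848.4467],[-0.4337,0.8996,-0.0436,0.0275]),
'top':(422.5116,286.1186,213.5309,[388.362,5.8317,1113.6351],[0.0507,-0.6975,0.7128,-0.0536])}
def back(n,uv,z):
    f,cx,cy,p,q=K[n]; p=np.array(p)
    uv=np.atleast_2d(uv).astype(float)
    d=np.c_[(uv[:,0]-cx)/f,(uv[:,1]-cy)/f,np.ones(len(uv))]@rot(q).T
    return p+d*((z-p[2])/d[:,2])[:,None]
def crop(uv,off,s): return (np.array(uv)+.5)/s-.5+np.array(off)
def proj(n,X):
    f,cx,cy,p,q=K[n]; c=(np.atleast_2d(X)-p)@rot(q)
    return np.c_[f*c[:,0]/c[:,2]+cx,f*c[:,1]/c[:,2]+cy]
E
python3 - <<'E'
from h import *
np.set_printoptions(suppress=True,precision=1)
def rect(n,c):
    print(n,c[:,:2].tolist() and np.round(c[:,:2],1).tolist(),'ctr',c.mean(0)[:2],'sides',[round(float(np.linalg.norm(c[i]-c[(i+1)%4])),1) for i in range(4)])
    e=(c[0]+c[1]-c[2]-c[3]); print('yaw',np.degrees(np.arctan2(e[1],e[0])))
m=[265,180]
rect('amber top',back('top',crop([(523,107),(650,78),(705,282),(578,315)],m,5.3),100))
rect('blue top',back('top',crop([(87,96),(219,106),(199,316),(66,305)],m,5.3),100))
sm=[230,220]
rect('amber side',back('side',crop([(305,318),(350,402),(152,455),(108,362)],sm,4),100)) # order: far+x first
rect('blue side',back('side',crop([(277,48),(275,120),(88,122),(93,45)],sm,4),100))
st=[160,180]
print('tines',back('top',crop([(95,450),(303,470)],st,6.6),172))
print('tine slot',back('top',crop([(165,456),(238,466)],st,6.6),172))
print('collar',back('top',crop([(212,309)],st,6.6),176), 'handle top',back('top',crop([(165,285)],st,6.6),242))
print('plate',back('top',crop([(150,72),(355,95),(135,220),(330,237)],st,6.6),172))
sa=[210,120]
print('side collar',back('side',crop([(238,186)],sa,5),176),'handle',back('side',crop([(233,65)],sa,5),242))
print('side tine tips',back('side',crop([(122,208),(133,155)],sa,5),174))
print('loop',back('top',crop([(595,210)],m,5.3),58),back('top',crop([(568,214),(620,207)],m,5.3),50))
E
```

```text
amber top [[568.9, -188.8], [581.2, -248.1], [486.3, -267.7], [472.5, -209.1]] ctr [ 527.2 -228.4] sides [60.5, 96.9, 60.2, 98.5]
yaw 11.791413918842332
blue top [[578.3, 11.6], [572.4, -49.0], [475.8, -37.1], [482.1, 23.1]] ctr [527.2 -12.9] sides [60.9, 97.3, 60.5, 96.9]
yaw -6.898823928073193
amber side [[573.8, -191.6], [586.8, -245.4], [493.9, -267.8], [478.3, -210.9]] ctr [ 533.2 -228.9] sides [55.3, 95.6, 59.0, 97.4]
yaw 12.456854966039518
blue side [[587.3, 10.3], [578.3, -49.0], [479.8, -41.8], [486.6, 21.8]] ctr [533.  -14.7] sides [60.0, 98.8, 64.0, 101.4]
yaw -5.3757953181494935
tines [[456.7 251.6 172. ]
 [448.5 181.5 172. ]]
tine slot [[454.2 228.  172. ]
 [450.3 203.3 172. ]]
collar [[503.3 211.8 176. ]] handle top [[503.1 212.2 242. ]]
plate [[586.3 234.9 172. ]
 [576.7 164.4 172. ]
 [534.9 239.3 172. ]
 [527.6 172.7 172. ]]
side collar [[510.4 206.6 176. ]] handle [[508.8 205.2 242. ]]
side tine tips [[454.6 194.7 174. ]
 [461.7 242.7 174. ]]
loop [[ 525.9 -228.7   58. ]] [[ 525.3 -217.5   50. ]
 [ 528.1 -242.6   50. ]]
```

```bash
cat >> h.py <<'E'
def plan(p,yaw=None):
    "print dp/twist from measured pose to world TCP p, yaw deg (tool x dir)"
    from rig import ctrl
    s=ctrl.sense(); M=rot(s['ee_rot']); d=M.T@(np.array(p)-s['eef_pos'])/200
    y=np.degrees(np.arctan2(M[1,0],M[0,0]))
    print('t',s['time_s'].round(2),'pos',s['eef_pos'].round(1),'yaw',round(float(y),2),'tilt',M[:,2].round(4),'F',s['force'].round(2),'g',s['grip_width'].round(3))
    print('dp',d.round(4),'twist',None if yaw is None else round(float(-(yaw-y)/90),4))
E
python3 -c "
from h import *
plan([460,-228,300],12)"
```

```text
Traceback (most recent call last):
  File "h.py", line 20, in plan
    print('t',s['time_s'].round(2),'pos',s['eef_pos'].round(1),'yaw',round(float(y),2),'tilt',M[:,2].round(4),'F',s['force'].round(2),'g',s['grip_width'].round(3))
              ^^^^^^^^^^^^^^^^^
AttributeError: 'float' object has no attribute 'round'
```

```bash
sed -i "s/s\['time_s'\].round(2)/round(float(s['time_s']),2)/; s/s\['grip_width'\].round(3)/round(float(s['grip_width']),3)/" h.py
python3 -c "
from h import *
plan([460,-228,300],12)"
```

```text
t 0.15 pos [ 147.5 -503.7  230.9] yaw 16.32 tilt [-0.e+00  9.e-04 -1.e+00] F [-0.49  0.54  0.68] g 0.997
dp [ 1.8869 -0.8842 -0.3444] twist 0.048
```

>>> drive_tool --gripper '[1,1,1,1,1,1,1]' --pt "0.2 -0.1 -0.1" --pt "0.4 -0.2 -0.2" --pt "0.6 -0.3 -0.35" --pt "0.8 -0.4 -0.35" --pt "0.95 -0.45 -0.35" --pt "0.95 -0.45 -0.35" --pt "0.95 -0.45 -0.35" --twist '[0.05,0.05,0.05,0.05,0.05,0.05,0.05]'

```text
time_s: 0.85
eef_pos: [304.7, -363.9, 301.1]
ee_rot: [-0.0, 0.995, 0.104, -0.0]
force: [0.1, 0.3, 0.2]
grip_width: 1.0
```

>>> drive_tool --gripper '[1,1,1,1,1,1,1,1]' --pt "0.2 -0.1 0" --pt "0.4 -0.2 0" --pt "0.6 -0.3 0" --pt "0.8 -0.4 0" --pt "0.95 -0.45 0" --pt "0.95 -0.45 0" --pt "0.95 -0.45 0" --pt "0.95 -0.45 0" --twist '[0,0,0,0,0,0,0,0]'

```text
time_s: 1.65
eef_pos: [471.2, -238.3, 301.1]
ee_rot: [-0.0, 0.995, 0.102, -0.0]
force: [1.1, -0.3, -0.7]
grip_width: 1.002
```

```bash
cat >> h.py <<'E'
def wshot(fn):
    from rig import ctrl,cams
    import pickle
    s=ctrl.sense(); c=cams.capture('wrist'); cv2.imwrite(fn,c['pixels'][:,:,::-1])
    pickle.dump((s['eef_pos'],rot(s['ee_rot']),c['hand_eye'],c['camera_matrix']),open(fn[:-3]+'pkl','wb'))
def wback(fn,uv,z):
    import pickle
    p,M,H,Kc=pickle.load(open(fn[:-3]+'pkl','rb')); uv=np.atleast_2d(uv).astype(float)
    H=np.array(H)
    d=np.c_[(uv[:,0]-Kc[0][2])/Kc[0][0],(uv[:,1]-Kc[1][2])/Kc[1][1],np.ones(len(uv))]@(M@H[:3,:3]).T
    o=p+M@H[:3,3]
    return o+d*((z-o[2])/d[:,2])[:,None]
E
python3 -c "
from h import *
wshot('pics/w1.png'); plan([460,-228,300],12)"
```

```text
t 1.7 pos [ 471.2 -238.3  301.3] yaw 11.7 tilt [-3.e-04 -1.e-04 -1.e+00] F [ 0.08 -0.44 -0.49] g 0.999
dp [-0.0442 -0.0617  0.0064] twist -0.0034
```

View pics/w1.png

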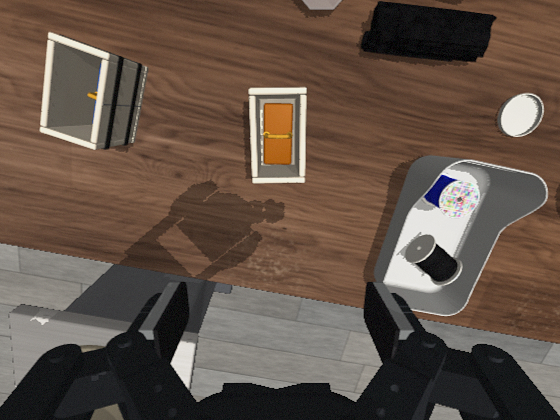

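```bash
python3 -c "
import cv2
t=cv2.imread('pics/w1.png')
cv2.imwrite('pics/w1c.png',cv2.resize(t[80:190,230:325],None,fx=5.4,fy=5.4,interpolation=3))"
```

```text
(no output)
```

View pics/w1c.png

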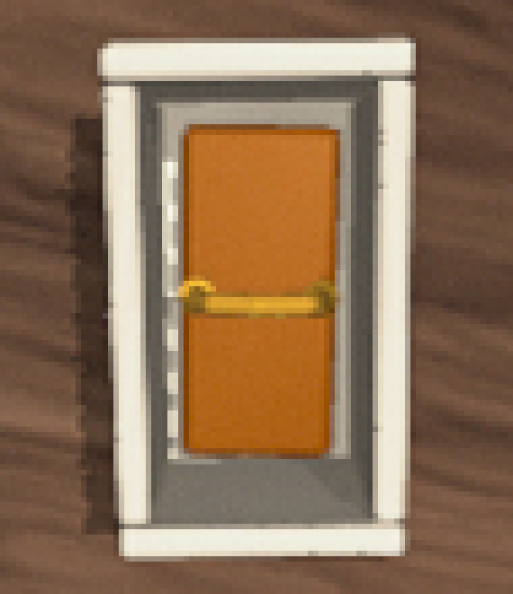

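```bash
python3 - <<'E'
from h import *
np.set_printoptions(suppress=True,precision=1)
f='pics/w1.png';o=[230,80]
def rect(n,c):
    e=(c[0]+c[1]-c[2]-c[3]); print(n,'ctr',c.mean(0)[:2],'sides',[round(float(np.linalg.norm(c[i]-c[(i+1)%4])),1) for i in range(4)],'yaw',np.degrees(np.arctan2(e[1],e[0])))
rect('rim',wback(f,crop([(98,40),(415,38),(405,555),(119,558)],o,5.4),100))
rect('cast',wback(f,crop([(186,127),(340,130),(329,455),(184,455)],o,5.4),25))
print('loop top',wback(f,crop([(258,303)],o,5.4),57))
print('feet',wback(f,crop([(197,293),(323,296)],o,5.4),33))
E
```

```text
rim ctr [ 531.  -227.9] sides [60.1, 99.5, 59.8, 99.8] yaw 12.472079230391689
cast ctr [ 529.1 -228.8] sides [36.2, 76.0, 36.2, 76.6] yaw 10.663187418774207
loop top [[ 529.7 -228.1   57. ]]
feet [[ 527.4 -213.9   33. ]
 [ 532.8 -243.3   33. ]]
```

```bash
python3 -c "
from h import *
plan([430,-38,310],4);plan([430,222,310],-7)"
```

```text
t 1.7 pos [ 471.2 -238.3  301.3] yaw 11.7 tilt [-3.e-04 -1.e-04 -1.e+00] F [ 0.08 -0.44 -0.49] g 0.999
dp [ 0.0015 -1.0224 -0.0436] twist 0.0855
t 1.7 pos [ 471.2 -238.3  301.3] yaw 11.7 tilt [-3.e-04 -1.e-04 -1.e+00] F [ 0.08 -0.44 -0.49] g 0.999
dp [ 0.265  -2.2954 -0.0437] twist 0.2077
```

>>> drive_tool --gripper '[1,1,1,1,1,1]' --pt "0.0 -0.2 -0.05" --pt "0.0 -0.4 -0.05" --pt "0.0 -0.6 -0.05" --pt "0.0 -0.8 -0.05" --pt "0.0 -1 -0.05" --pt "0.0 -1 -0.05" --twist '[0.05,0.1,0.15,0.21,0.21,0.21]'

```text
time_s: 2.3
eef_pos: [429.9, -39.0, 312.0]
ee_rot: [-0.0, 0.998, -0.061, 0.001]
force: [0.4, -0.2, 0.4]
grip_width: 0.998
```

```bash
python3 -c "
from h import *
plan([430,222,310],-7)"
```

```text
t 2.3 pos [429.9 -39.  312. ] yaw -6.95 tilt [ 1.2e-03  2.0e-04 -1.0e+00] F [ 0.41 -0.23  0.37] g 0.998
dp [-0.1575 -1.2954  0.0103] twist 0.0005
```

>>> drive_tool --gripper '[1,1,1,1,1,1,1,1]' --pt "-0.03 -0.2 0" --pt "-0.06 -0.4 0" --pt "-0.1 -0.6 0" --pt "-0.13 -0.8 0" --pt "-0.16 -1 0" --pt "-0.16 -1 0" --pt "-0.16 -1 0" --pt "-0.16 -1 0" --twist '[0,0,0,0,0,0,0,0]'

```text
time_s: 3.1
eef_pos: [424.4, 159.6, 311.3]
ee_rot: [0.0, 0.998, -0.063, -0.0]
force: [0.7, 0.6, -0.6]
grip_width: 1.0
```

```bash
python3 -c "
from h import *
wshot('pics/w2.png'); plan([430,222,310],-7)"
```

```text
t 3.15 pos [424.4 159.6 311.3] yaw -7.22 tilt [ 1.e-04 -3.e-04 -1.e+00] F [-0.11  0.52  0.54] g 1.001
dp [-0.0115 -0.313   0.0066] twist -0.0024
```

View pics/w2.png

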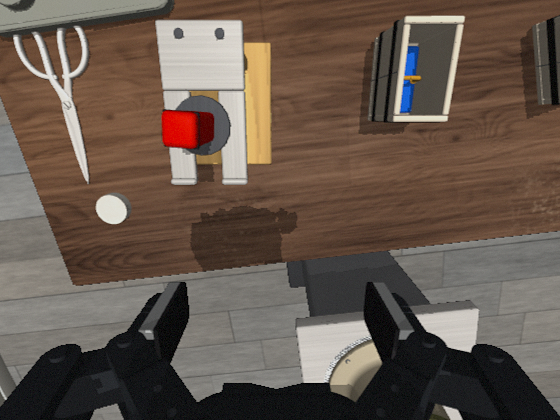

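>>> drive_tool --gripper '[1,1,1,1]' --pt "0 -0.13 0" --pt "0 -0.26 0" --pt "0 -0.26 0" --pt "0 -0.26 0" --twist '[0,0,0,0]'

```text
time_s: 3.55
eef_pos: [430.7, 211.8, 311.2]
ee_rot: [0.0, 0.998, -0.062, -0.0]
force: [-0.0, -0.1, -0.3]
grip_width: 0.997
```

```bash
python3 -c "
from h import *
wshot('pics/w3.png'); plan([430,222,310],-7)
t=cv2.imread('pics/w3.png')
cv2.imwrite('pics/w3c.png',cv2.resize(t[10:200,190:350],None,fx=3.1,fy=3.1,interpolation=3))"
```

```text
t 3.6 pos [430.7 211.6 311.3] yaw -7.15 tilt [-1.e-04 -3.e-04 -1.e+00] F [-0.18 -0.07 -0.32] g 1.0
dp [-0.0097 -0.0513  0.0063] twist -0.0017
```

View pics/w3c.png

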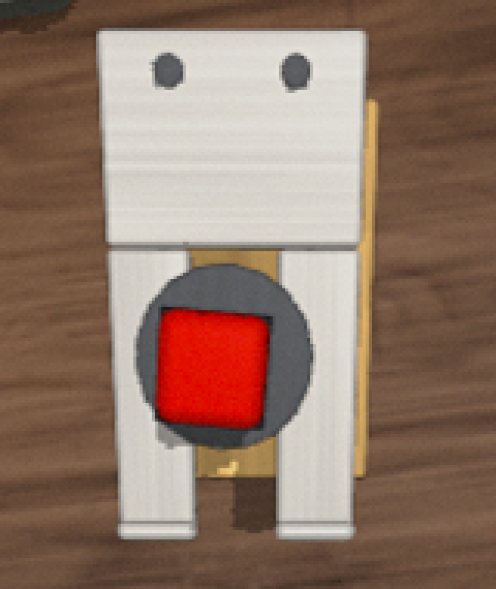

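```bash
python3 - <<'E'
from h import *
np.set_printoptions(suppress=True,precision=1)
f='pics/w3.png';o=[190,10];s=3.1
def rect(n,c):
    e=(c[0]+c[1]-c[2]-c[3]); g=c[0]+c[3]-c[1]-c[2];print(n,'ctr',c.mean(0)[:2],'sides',[round(float(np.linalg.norm(c[i]-c[(i+1)%4])),1) for i in range(4)],'yaw',np.degrees(np.arctan2(e[1],e[0])),np.degrees(np.arctan2(-g[0],g[1])))
rect('handle',wback(f,crop([(162,309),(271,318),(262,430),(155,420)],o,s),242))
print('collar',wback(f,crop([(224.5,356)],o,s),176))
tip=wback(f,crop([(118,523),(355,523),(193,523),(277,523)],o,s),174);print(tip)
b=wback(f,crop([(108,250),(360,250),(189,250),(281,250)],o,s),170);print(b)
for t in (tip[:2],tip[2:],b[:2],b[2:]):
    g=t[0]-t[1]; print(np.degrees(np.arctan2(-g[0],g[1])),np.linalg.norm(g),t.mean(0))
d=(b-tip).mean(0);print(np.degrees(np.arctan2(d[1],d[0])),d)
E
```

```text
handle ctr [506.7 214.2] sides [22.8, 23.0, 23.2, 22.7] yaw -12.411911100709498 -11.934410328625
collar [[507.5 214.3 176. ]]
[[464.6 252.  174. ]
 [456.  182.6 174. ]
 [461.9 230.1 174. ]
 [458.8 205.5 174. ]]
[[538.7 242.4 170. ]
 [530.2 173.9 170. ]
 [536.  220.4 170. ]
 [532.9 195.4 170. ]]
-7.100704972923298 69.94435153310319 [460.3 217.3 174. ]
-7.100704972923222 24.790278633301853 [460.4 217.8 174. ]
-7.0766836410911385 68.972514126349 [534.5 208.1 170. ]
-7.076683641091298 25.180517394662054 [534.4 207.9 170. ]
-7.34657191393182 [74.1 -9.6 -4. ]
```

```bash
python3 -c "
from h import *
plan([507,214.2,191],-12)"
```

```text
t 3.6 pos [430.7 211.6 311.3] yaw -7.15 tilt [-1.e-04 -3.e-04 -1.e+00] F [-0.18 -0.07 -0.32] g 1.0
dp [ 0.3772 -0.0607  0.6012] twist 0.0539
```

>>> drive_tool --gripper '[1,1,1,1,1,1,1,1,1,1]' --pt "0.19 -0.03 0" --pt "0.377 -0.06 0" --pt "0.377 -0.06 0.1" --pt "0.377 -0.06 0.25" --pt "0.377 -0.06 0.4" --pt "0.377 -0.06 0.5" --pt "0.377 -0.06 0.56" --pt "0.377 -0.06 0.6" --pt "0.377 -0.06 0.6" --pt "0.377 -0.06 0.6" --twist '[0.03,0.054,0.054,0.054,0.054,0.054,0.054,0.054,0.054,0.054]'

```text
time_s: 4.6
eef_pos: [507.2, 215.2, 192.3]
ee_rot: [-0.0, 0.995, -0.104, 0.001]
force: [0.6, 0.1, -0.6]
grip_width: 1.001
```

```bash
python3 -c "
from h import *
wshot('pics/w4.png');plan([507,214.2,191],-12)"
```

```text
t 4.65 pos [507.2 215.3 192.3] yaw -11.95 tilt [ 1.7e-03  3.0e-04 -1.0e+00] F [0.45 0.28 0.07] g 1.001
dp [0.0001 0.0054 0.0066] twist 0.0006
```

View pics/w4.png

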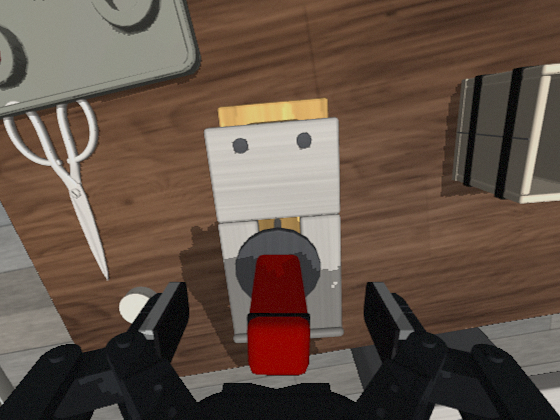

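>>> drive_tool --gripper '[0.8,0.6,0.45,0.3,0.2,0.1,0.1,0.1,0.1,0.1,0.1,0.1]' --pt "0 0.005 0.005" --pt "0 0.005 0.005" --pt "0 0.005 0.005" --pt "0 0.005 0.005" --pt "0 0.005 0.005" --pt "0 0.005 0.005" --pt "0 0.005 0.005" --pt "0 0.005 0.005" --pt "0 0.005 0.005" --pt "0 0.005 0.005" --pt "0 0.005 0.005" --pt "0 0.005 0.005" --twist '[0,0,0,0,0,0,0,0,0,0,0,0]' --newtons 60

```text
time_s: 5.85
eef_pos: [506.7, 214.4, 190.5]
ee_rot: [-0.0, 0.995, -0.104, 0.0]
force: [-0.1, 1.1, 4.6]
grip_width: 0.275
```

```bash
python3 -c "
from h import *
wshot('pics/w5.png');plan([507,214.2,191],-12)"
```

```text
t 5.9 pos [506.6 214.4 190.5] yaw -11.94 tilt [ 5.e-04  2.e-04 -1.e+00] F [-0.09  1.52  5.43] g 0.273
dp [ 0.0019  0.0006 -0.0025] twist 0.0007
```

View pics/w5.png

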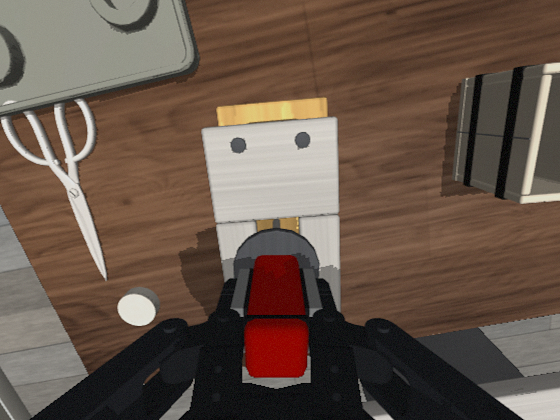

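>>> drive_tool --gripper '[0.1,0.1,0.1,0.1,0.1,0.1,0.1,0.1]' --pt "0 0 -0.05" --pt "0 0 -0.15" --pt "0 0 -0.25" --pt "0 0 -0.37" --pt "0 0 -0.5" --pt "0 0 -0.58" --pt "0 0 -0.58" --pt "0 0 -0.58" --twist '[0,0,0,0,0,0,0,0]'

```text
time_s: 6.7
eef_pos: [506.3, 214.2, 305.5]
ee_rot: [0.0, 0.995, -0.104, -0.001]
force: [0.1, -0.1, -1.8]
grip_width: 0.273
```

```bash
python3 -c "
from h import *
plan([530,0,310],0);plan([559.9,-222.1,310],11.5)
from rig import cams
cv2.imwrite('pics/s1.png',cams.capture('side')['pixels'][:,:,::-1])
"
```

```text
t 6.7 pos [506.3 214.2 305.5] yaw -11.94 tilt [-1.4e-03 -4.0e-04 -1.0e+00] F [ 0.14 -0.11 -1.81] g 0.273
dp [ 0.3377  1.0233 -0.0225] twist -0.1327
t 6.7 pos [506.3 214.2 305.5] yaw -11.94 tilt [-1.4e-03 -4.0e-04 -1.0e+00] F [ 0.14 -0.11 -1.81] g 0.273
dp [ 0.7138  2.0788 -0.0223] twist -0.2605
```

View pics/s1.png

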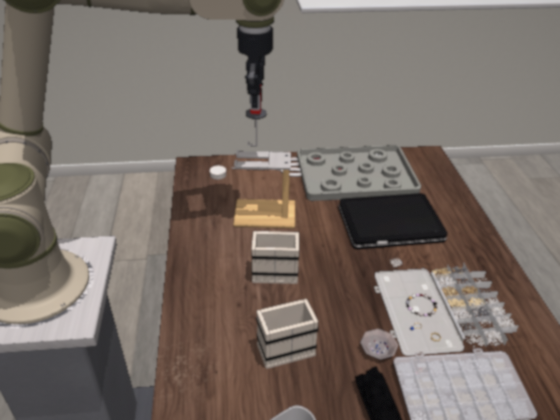

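>>> drive_tool --gripper '[0.1,0.1,0.1,0.1,0.1,0.1,0.1]' --pt "0.07 0.2 -0.02" --pt "0.14 0.4 -0.02" --pt "0.2 0.6 -0.02" --pt "0.27 0.8 -0.02" --pt "0.34 1 -0.02" --pt "0.34 1 -0.02" --pt "0.34 1 -0.02" --twist '[-0.06,-0.12,-0.18,-0.26,-0.26,-0.26,-0.26]'

```text
time_s: 7.45
eef_pos: [531.4, 4.1, 309.1]
ee_rot: [-0.0, 0.995, 0.099, -0.001]
force: [-0.1, 0.3, -1.5]
grip_width: 0.272
```

```bash
python3 -c "
from h import *
plan([559.9,-222.1,300],11.5)
"
```

```text
t 7.45 pos [531.4   4.1 309.1] yaw 11.36 tilt [-2.3e-03  7.0e-04 -1.0e+00] F [-0.1   0.26 -1.52] g 0.272
dp [-0.0829  1.137   0.0445] twist -0.0016
```

>>> drive_tool --gripper '[0.1,0.1,0.1,0.1,0.1,0.1,0.1]' --pt "0 0.2 0.02" --pt "-0.02 0.4 0.04" --pt "-0.04 0.6 0.04" --pt "-0.06 0.8 0.04" --pt "-0.08 1 0.04" --pt "-0.08 1 0.04" --pt "-0.08 1 0.04" --twist '[0,0,0,0,0,0,0]'

```text
time_s: 8.15
eef_pos: [555.8, -193.8, 301.5]
ee_rot: [-0.001, 0.995, 0.1, -0.001]
force: [0.4, -0.4, -1.3]
grip_width: 0.273
```

>>> drive_tool --gripper '[0.1,0.1,0.1,0.1,0.1]' --pt "0 0.08 0" --pt "0 0.137 0" --pt "0 0.137 0" --pt "0 0.137 0" --pt "0 0.137 0" --twist '[0,0,0,0,0]'

```text
time_s: 8.65
eef_pos: [561.2, -221.0, 302.3]
ee_rot: [-0.0, 0.995, 0.1, 0.0]
force: [0.2, 0.6, -1.1]
grip_width: 0.273
```

```bash
python3 -c "
from h import *
wshot('pics/w6.png');plan([559.9,-222.1,155],11.5)
from rig import cams
for n in ('side','top'): cv2.imwrite('pics/%s2.png'%n,cams.capture(n)['pixels'][:,:,::-1])
"
```

```text
t 8.7 pos [ 561.2 -221.   302.4] yaw 11.48 tilt [ 1.e-04  1.e-04 -1.e+00] F [-0.39  0.03 -1.47] g 0.276
dp [-0.0075  0.0041  0.7371] twist -0.0002
```

View pics/w6.png

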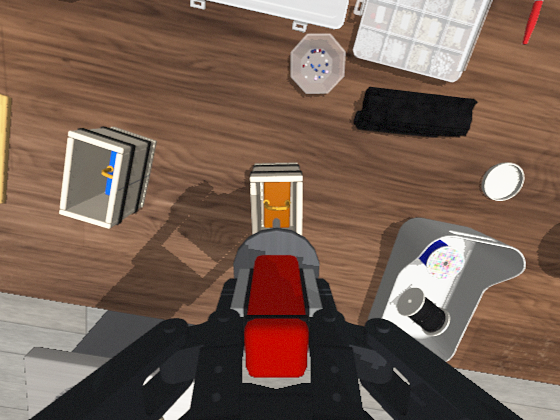

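View pics/side2.png

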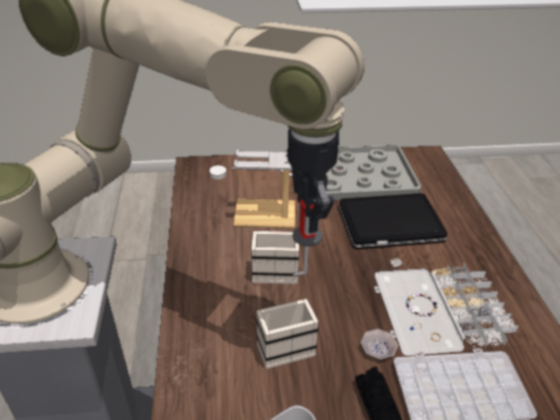

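View pics/top2.png

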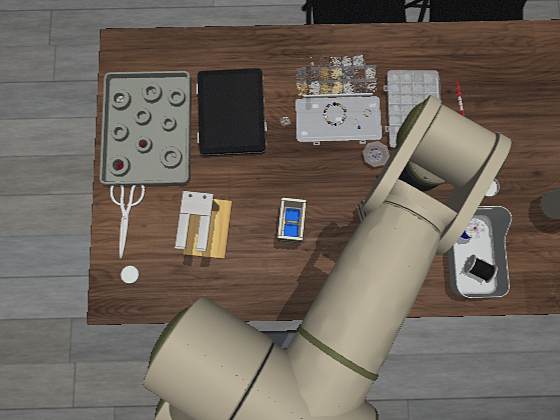

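>>> drive_tool --gripper '[0.1,0.1,0.1,0.1,0.1,0.1,0.1,0.1]' --pt "0 0.003 0.15" --pt "0 0.003 0.3" --pt "0 0.003 0.4" --pt "0 0.003 0.5" --pt "0 0.003 0.56" --pt "0 0.003 0.56" --pt "0 0.003 0.56" --pt "0 0.003 0.56" --twist '[0,0,0,0,0,0,0,0]'

```text
time_s: 9.6
eef_pos: [561.7, -222.3, 191.5]
ee_rot: [0.001, 0.995, 0.1, 0.001]
force: [0.3, -0.5, -1.3]
grip_width: 0.273
```

```bash
python3 -c "
from h import *
wshot('pics/w7.png');plan([559.9,-222.1,135.5],11.5)
from rig import cams
for n in ('side',): cv2.imwrite('pics/%s3.png'%n,cv2.resize(cams.capture(n)['pixels'][200:380,200:380,::-1],None,fx=3.3,fy=3.3,interpolation=3))
"
```

```text
t 9.65 pos [ 561.7 -222.3  191.4] yaw 11.46 tilt [ 0.0016 -0.001  -1.    ] F [ 0.18 -0.4  -0.89] g 0.27
dp [-0.0088 -0.0029  0.2796] twist -0.0005
```

View pics/w7.png

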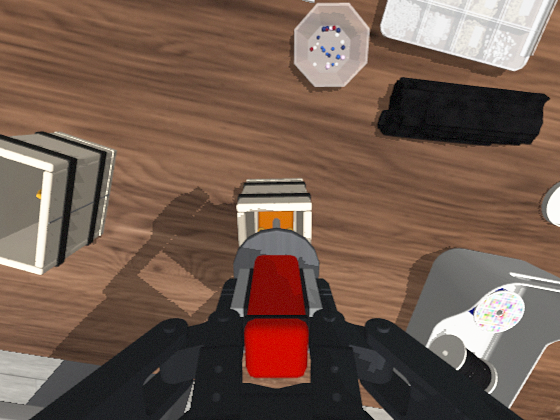

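View pics/side3.png

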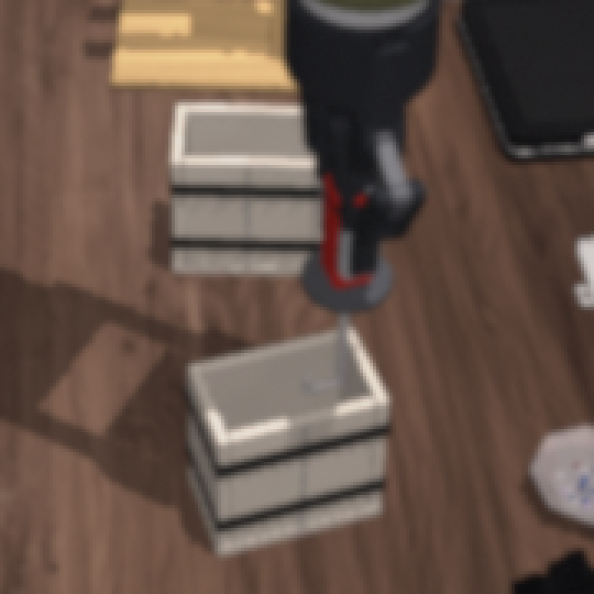

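>>> drive_tool --gripper '[0.1,0.1,0.1,0.1,0.1,0.1,0.1,0.1]' --pt "0 0 0.06" --pt "0 0 0.12" --pt "0 0 0.18" --pt "0 0 0.22" --pt "0 0 0.25" --pt "0 0 0.275" --pt "0 0 0.275" --pt "0 0 0.275" --twist '[0,0,0,0,0,0,0,0]'

```text
time_s: 10.5
eef_pos: [561.4, -222.2, 135.6]
ee_rot: [0.0, 0.995, 0.1, 0.0]
force: [0.1, 0.7, -0.7]
grip_width: 0.274
```

```bash
python3 -c "
from h import *
import math
c=math.cos(math.radians(11.5));s=math.sin(math.radians(11.5))
plan([529.5+10.2*c,-228.3+10.2*s,135.5],11.5)
"
```

```text
t 10.5 pos [ 561.4 -222.2  135.6] yaw 11.46 tilt [ 4.e-04 -3.e-04 -1.e+00] F [ 0.11  0.72 -0.7 ] g 0.274
dp [-0.1116 -0.0017  0.0003] twist -0.0005
```

>>> drive_tool --gripper '[0.1,0.1,0.1,0.1,0.1,0.1,0.1,0.1]' --pt "-0.02 0 0" --pt "-0.04 0 0" --pt "-0.06 0 0" --pt "-0.08 0 0" --pt "-0.1 0 0" --pt "-0.112 0 0" --pt "-0.112 0 0" --pt "-0.112 0 0" --twist '[0,0,0,0,0,0,0,0]'

```text
time_s: 11.3
eef_pos: [539.4, -226.5, 135.4]
ee_rot: [0.0, 0.995, 0.1, 0.0]
force: [-0.2, 0.0, -1.0]
grip_width: 0.274
```

```bash
python3 -c "
from h import *
plan([529.5,-228.3,135.5],11.5)
"
```

```text
t 11.3 pos [ 539.4 -226.5  135.4] yaw 11.45 tilt [ 2.e-04 -0.e+00 -1.e+00] F [-0.23  0.05 -1.01] g 0.274
dp [-0.0502 -0.0012 -0.0007] twist -0.0005
```

Lift slowly and watch for the weight.

>>> drive_tool --gripper '[0.1,0.1,0.1,0.1,0.1,0.1,0.1,0.1,0.1,0.1]' --pt "0 0 -0.02" --pt "0 0 -0.04" --pt "0 0 -0.06" --pt "0 0 -0.08" --pt "0 0 -0.1" --pt "0 0 -0.12" --pt "0 0 -0.15" --pt "0 0 -0.18" --pt "0 0 -0.18" --pt "0 0 -0.18" --twist '[0,0,0,0,0,0,0,0,0,0]'

```text
time_s: 12.3
eef_pos: [539.3, -226.5, 171.4]
ee_rot: [0.0, 0.995, 0.1, 0.0]
force: [-0.5, -0.7, -1.3]
grip_width: 0.274
```

```bash
python3 -c "
from h import *
wshot('pics/w8.png');plan([529.5,-228.3,135.5],11.5)
from rig import cams
for n in ('side',): cv2.imwrite('pics/%s4.png'%n,cv2.resize(cams.capture(n)['pixels'][200:380,200:380,::-1],None,fx=3.3,fy=3.3,interpolation=3))
"
```

```text
t 12.35 pos [ 539.3 -226.4  171.1] yaw 11.46 tilt [-3.e-04  2.e-04 -1.e+00] F [-0.67  0.38 -1.46] g 0.275
dp [-0.0496 -0.0006  0.1781] twist -0.0005
```

View pics/side4.png

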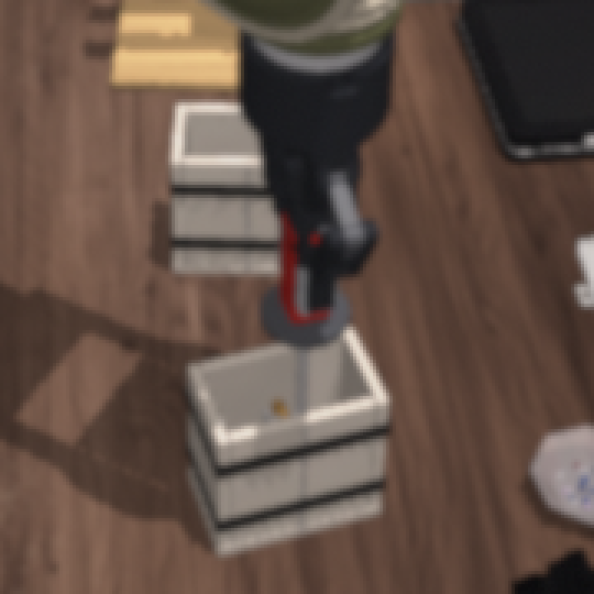

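View pics/w8.png

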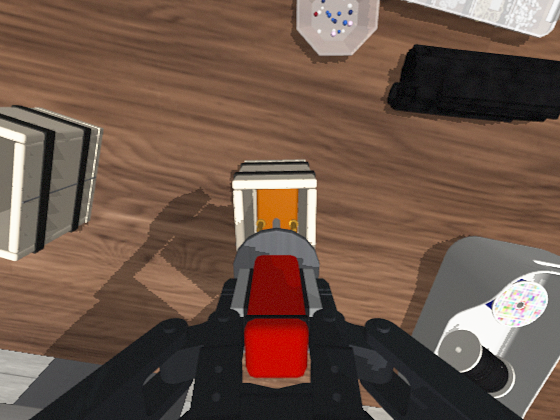

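>>> drive_tool --gripper '[0.1,0.1,0.1,0.1,0.1,0.1,0.1,0.1,0.1,0.1,0.1,0.1]' --pt "0 0 -0.04" --pt "0 0 -0.09" --pt "0 0 -0.15" --pt "0 0 -0.21" --pt "0 0 -0.27" --pt "0 0 -0.33" --pt "0 0 -0.39" --pt "0 0 -0.45" --pt "0 0 -0.5" --pt "0 0 -0.54" --pt "0 0 -0.56" --pt "0 0 -0.56" --twist '[0,0,0,0,0,0,0,0,0,0,0,0]'

```text
time_s: 13.6
eef_pos: [539.4, -226.6, 283.7]
ee_rot: [0.0, 0.995, 0.1, 0.0]
force: [-0.2, 0.2, -1.4]
grip_width: 0.272
```

```bash
python3 -c "
from h import *
wshot('pics/w9.png');plan([420,-100,283],2);plan([400,223,283],-10)
from rig import cams
for n in ('side',): cv2.imwrite('pics/%s5.png'%n,cv2.resize(cams.capture(n)['pixels'][200:380,200:380,::-1],None,fx=3.3,fy=3.3,interpolation=3))
"
```

```text
t 13.65 pos [ 539.3 -226.5  283.1] yaw 11.46 tilt [-2.e-04  2.e-04 -1.e+00] F [ 0.5   0.5  -1.14] g 0.274
dp [-0.4591 -0.7383  0.0009] twist 0.1051
t 13.65 pos [ 539.3 -226.5  283.1] yaw 11.46 tilt [-2.e-04  2.e-04 -1.e+00] F [ 0.5   0.5  -1.14] g 0.274
dp [-2.363e-01 -2.341e+00  1.200e-03] twist 0.2384
```

View pics/side5.png

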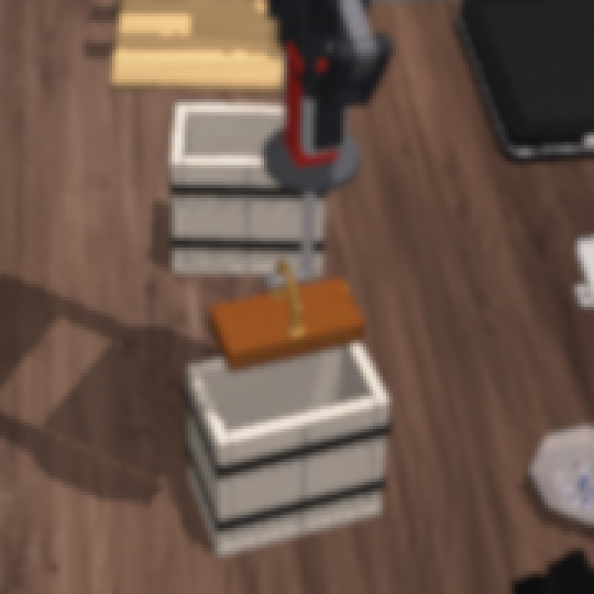

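View pics/w9.png

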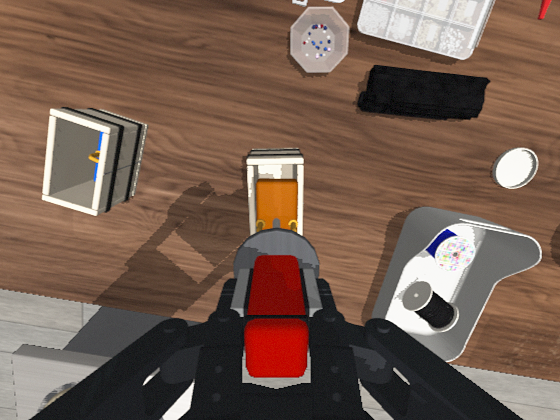

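>>> drive_tool --gripper '[0.1,0.1,0.1,0.1,0.1,0.1,0.1,0.1,0.1,0.1,0.1,0.1,0.1,0.1,0.1,0.1,0.1,0.1]' --pt "0 -0.02 0" --pt "-0.01 -0.05 0" --pt "-0.02 -0.1 0" --pt "-0.03 -0.16 0" --pt "-0.045 -0.23 0" --pt "-0.06 -0.3 0" --pt "-0.075 -0.37 0" --pt "-0.09 -0.44 0" --pt "-0.1 -0.51 0" --pt "-0.115 -0.58 0" --pt "-0.13 -0.65 0" --pt "-0.145 -0.72 0" --pt "-0.16 -0.79 0" --pt "-0.17 -0.86 0" --pt "-0.18 -0.92 0" --pt "-0.19 -0.96 0" --pt "-0.2 -0.99 0" --pt "-0.2 -1 0" --twist '[0,0,0.01,0.02,0.035,0.05,0.065,0.08,0.095,0.11,0.125,0.14,0.155,0.17,0.185,0.195,0.203,0.206]'

```text
time_s: 15.5
eef_pos: [460.0, -37.9, 283.4]
ee_rot: [0.0, 0.998, -0.062, 0.0]
force: [-0.7, -0.3, -1.1]
grip_width: 0.273
```

```bash
python3 -c "
from h import *
plan([401.8,224.7,283],-7.1)
"
```

```text
t 15.5 pos [460.  -37.9 283.4] yaw -7.09 tilt [ 3.e-04 -1.e-04 -1.e+00] F [-0.65 -0.34 -1.08] g 0.273
dp [-0.4511 -1.2671  0.002 ] twist 0.0001
```

>>> drive_tool --gripper '[0.1,0.1,0.1,0.1,0.1,0.1,0.1,0.1,0.1,0.1,0.1,0.1,0.1,0.1,0.1,0.1,0.1,0.1]' --pt "-0.01 -0.02 0" --pt "-0.02 -0.05 0" --pt "-0.04 -0.1 0" --pt "-0.06 -0.16 0" --pt "-0.08 -0.23 0" --pt "-0.11 -0.3 0" --pt "-0.14 -0.37 0" --pt "-0.17 -0.44 0" --pt "-0.2 -0.51 0" --pt "-0.23 -0.58 0" --pt "-0.26 -0.65 0" --pt "-0.29 -0.72 0" --pt "-0.32 -0.79 0" --pt "-0.35 -0.86 0" --pt "-0.37 -0.92 0" --pt "-0.39 -0.96 0" --pt "-0.4 -0.99 0" --pt "-0.4 -1 0" --twist '[0,0,0,0,0,0,0,0,0,0,0,0,0,0,0,0,0,0]'

```text
time_s: 17.3
eef_pos: [405.5, 170.4, 283.3]
ee_rot: [0.0, 0.998, -0.062, 0.0]
force: [-1.2, -0.2, -2.1]
grip_width: 0.27
```

```bash
python3 -c "
from h import *
plan([401.8,224.7,203],-7.1)
"
```

```text
t 17.3 pos [405.5 170.4 283.3] yaw -7.05 tilt [ 0. -0. -1.] F [-1.19 -0.17 -2.07] g 0.27
dp [-0.0519 -0.2673  0.4015] twist 0.0005
```

>>> drive_tool --gripper '[0.1,0.1,0.1,0.1,0.1,0.1,0.1,0.1,0.1,0.1,0.1,0.1,0.1,0.1,0.1,0.1,0.1,0.1]' --pt "-0.01 -0.03 0" --pt "-0.02 -0.07 0" --pt "-0.03 -0.12 0" --pt "-0.04 -0.17 0" --pt "-0.05 -0.22 0" --pt "-0.05 -0.25 0" --pt "-0.05 -0.267 0" --pt "-0.05 -0.267 0.03" --pt "-0.05 -0.267 0.07" --pt "-0.05 -0.267 0.12" --pt "-0.05 -0.267 0.17" --pt "-0.05 -0.267 0.22" --pt "-0.05 -0.267 0.27" --pt "-0.05 -0.267 0.31" --pt "-0.05 -0.267 0.35" --pt "-0.05 -0.267 0.38" --pt "-0.05 -0.267 0.4" --pt "-0.05 -0.267 0.4" --twist '[0,0,0,0,0,0,0,0,0,0,0,0,0,0,0,0,0,0]'

```text
time_s: 19.1
eef_pos: [402.2, 224.1, 202.9]
ee_rot: [0.0, 0.998, -0.062, -0.0]
force: [-0.7, -0.1, -1.8]
grip_width: 0.275
```

```bash
python3 -c "
from h import *
wshot('pics/w10.png');plan([506,211.7,203],-7.1)
from rig import cams
for n in ('side','top'): cv2.imwrite('pics/%s6.png'%n,cv2.resize(cams.capture(n)['pixels'][100:280,140:320,::-1],None,fx=3.3,fy=3.3,interpolation=3))
"
```

```text
t 19.15 pos [402.4 224.1 203.3] yaw -7.08 tilt [ 0. -0. -1.] F [ 0.05  0.38 -1.8 ] g 0.276
dp [ 0.5218 -0.0021  0.0015] twist 0.0002
```

View pics/w10.png

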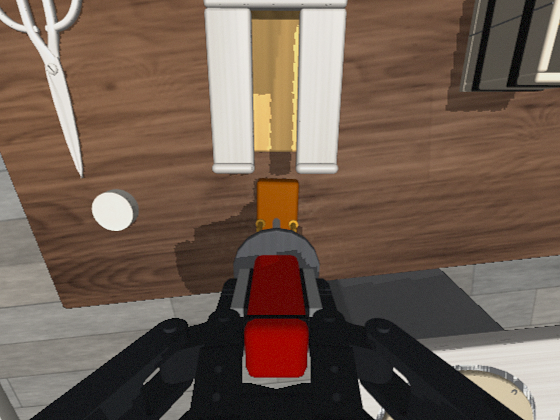

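View pics/side6.png

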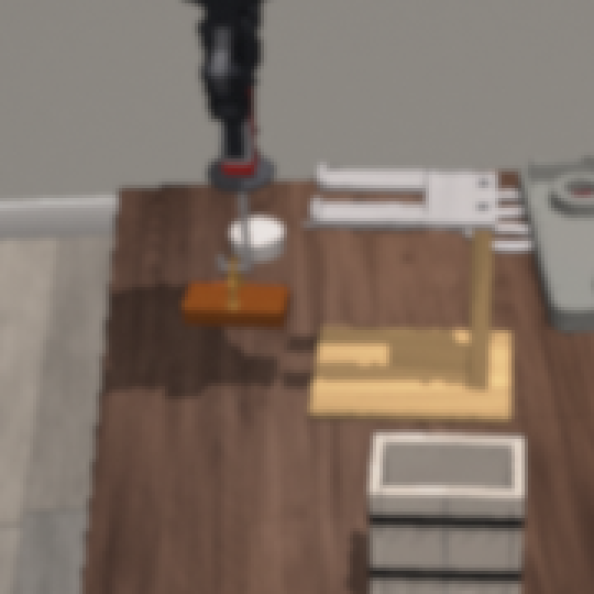

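>>> drive_tool --gripper '[0.1,0.1,0.1,0.1,0.1,0.1,0.1,0.1,0.1,0.1,0.1,0.1,0.1,0.1,0.1,0.1]' --pt "0.01 0 0" --pt "0.03 0 0" --pt "0.06 0 0" --pt "0.1 0 0" --pt "0.14 0 0" --pt "0.18 0 0" --pt "0.22 0 0" --pt "0.27 0 0" --pt "0.32 0 0" --pt "0.37 0 0" --pt "0.42 0 0" --pt "0.46 0 0" --pt "0.49 0 0" --pt "0.51 0 0" --pt "0.52 0 0" --pt "0.52 0 0" --twist '[0,0,0,0,0,0,0,0,0,0,0,0,0,0,0,0]'

```text
time_s: 20.85
eef_pos: [505.6, 211.3, 203.3]
ee_rot: [-0.0, 0.998, -0.062, -0.0]
force: [0.8, 0.9, -1.3]
grip_width: 0.271
```

```bash
python3 -c "
from h import *
wshot('pics/w11.png');plan([506,211.7,191],-7.1)
from rig import cams
for n in ('side',): cv2.imwrite('pics/%s7.png'%n,cv2.resize(cams.capture(n)['pixels'][100:280,140:320,::-1],None,fx=3.3,fy=3.3,interpolation=3))
"
```

```text
t 20.9 pos [505.4 211.3 203.3] yaw -7.08 tilt [-1.e-04 -0.e+00 -1.e+00] F [-0.09 -0.09 -2.11] g 0.274
dp [ 0.0026 -0.0022  0.0615] twist 0.0003
```

View pics/w11.png

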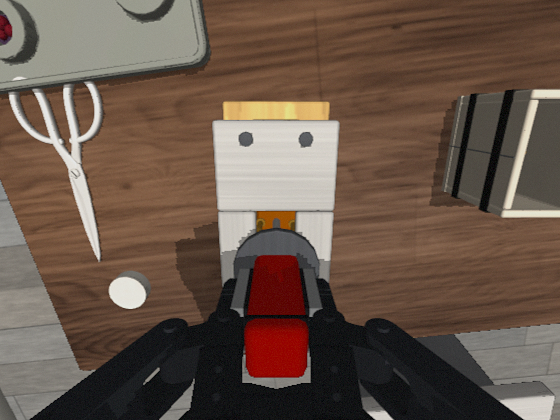

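View pics/side7.png

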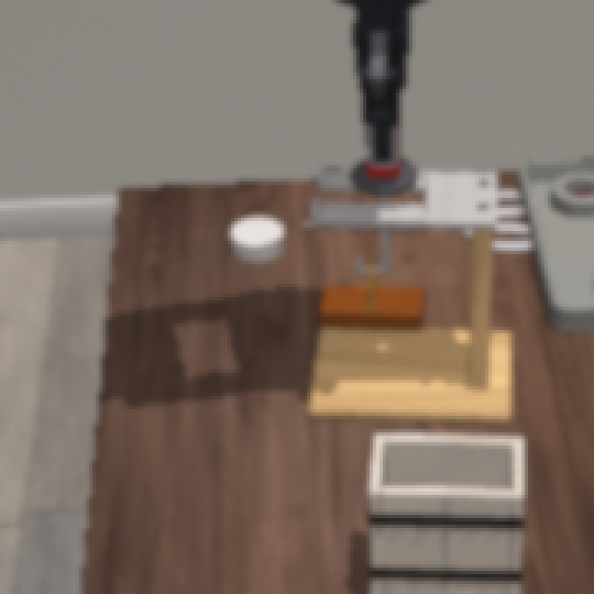

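Centred; lower about 12 mm until contact.

>>> drive_tool --gripper '[0.1,0.1,0.1,0.1,0.1,0.1,0.1,0.1]' --pt "0 0 0.01" --pt "0 0 0.02" --pt "0 0 0.03" --pt "0 0 0.04" --pt "0 0 0.05" --pt "0 0 0.06" --pt "0 0 0.062" --pt "0 0 0.062" --twist '[0,0,0,0,0,0,0,0]'

```text
time_s: 21.75
eef_pos: [505.5, 211.3, 190.8]
ee_rot: [-0.0, 0.998, -0.062, -0.0]
force: [0.1, 0.3, -1.6]
grip_width: 0.272
```

```bash
python3 -c "
from h import *
plan([506,211.7,191],-7.1)
"
```

```text
t 21.75 pos [505.5 211.3 190.8] yaw -7.08 tilt [-1.e-04  0.e+00 -1.e+00] F [ 0.14  0.26 -1.63] g 0.272
dp [ 0.002  -0.0023 -0.0008] twist 0.0002
```

>>> drive_tool --gripper '[0.1,0.1,0.1,0.1]' --pt "0 0 0.002" --pt "0 0 0.004" --pt "0 0 0.005" --pt "0 0 0.005" --twist '[0,0,0,0]'

```text
time_s: 22.15
eef_pos: [505.7, 211.3, 190.5]
ee_rot: [-0.0, 0.998, -0.062, 0.0]
force: [-2.8, 0.3, 6.3]
grip_width: 0.273
```

>>> drive_tool --gripper '[0.3,0.35,0.4,0.5,0.65,0.8,1,1,1,1,1]' --pt "0 0 0" --pt "0 0 0" --pt "0 0 0" --pt "0 0 0" --pt "0 0 0" --pt "0 0 0" --pt "0 0 0" --pt "0 0 0" --pt "0 0 0" --pt "0 0 0" --pt "0 0 0" --twist '[0,0,0,0,0,0,0,0,0,0,0]' --newtons 20

```text
time_s: 23.25
eef_pos: [505.6, 211.3, 189.9]
ee_rot: [-0.0, 0.998, -0.062, -0.0]
force: [-0.0, 0.0, 0.1]
grip_width: 1.003
```

```bash
python3 -c "
from h import *
wshot('pics/w12.png');plan([506,211.7,311],-7.1)
from rig import cams
for n in ('side',): cv2.imwrite('pics/%s8.png'%n,cv2.resize(cams.capture(n)['pixels'][100:280,140:320,::-1],None,fx=3.3,fy=3.3,interpolation=3))
"
```

```text
t 23.3 pos [505.6 211.3 189.9] yaw -7.08 tilt [ 0.  0. -1.] F [-0.22  0.54 -0.39] g 0.999
dp [ 0.002  -0.0022 -0.6055] twist 0.0002
```

View pics/w12.png

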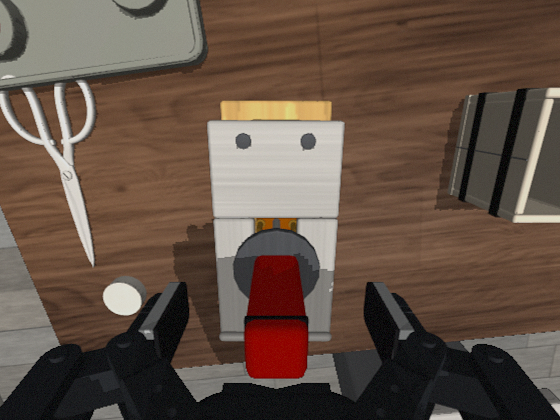

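View pics/side8.png

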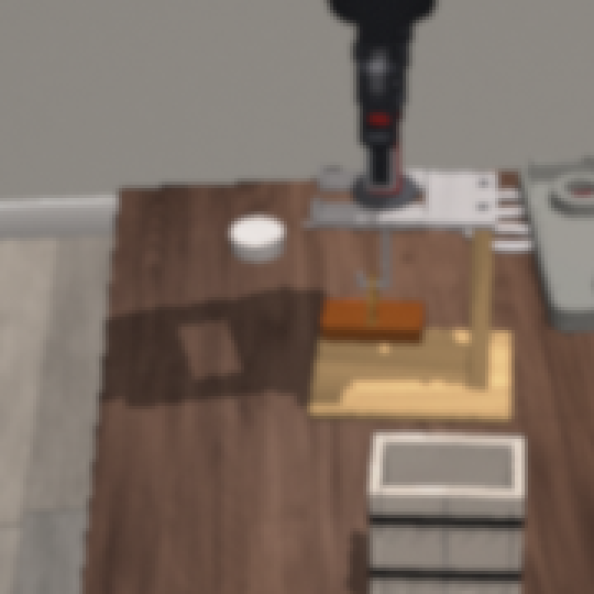

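Released and seated upright. Retreat straight up, slowly at first.

>>> drive_tool --gripper '[1,1,1,1,1,1,1,1,1,1,1,1]' --pt "0 0 -0.03" --pt "0 0 -0.08" --pt "0 0 -0.15" --pt "0 0 -0.25" --pt "0 0 -0.35" --pt "0 0 -0.45" --pt "0 0 -0.55" --pt "0 0 -0.65" --pt "-0.2 0 -0.7" --pt "-0.4 0 -0.7" --pt "-0.4 0 -0.7" --pt "-0.4 0 -0.7" --twist '[0,0,0,0,0,0,0,0,0,0,0,0]'

```text
time_s: 24.55
eef_pos: [425.9, 221.3, 331.1]
ee_rot: [-0.0, 0.998, -0.061, 0.001]
force: [0.5, 0.6, 0.6]
grip_width: 1.002
```

```bash
python3 -c "
from h import *
wshot('pics/w13.png');plan([506,211.7,311],-7.1)
from rig import cams
for n in ('side',): cv2.imwrite('pics/%s9.png'%n,cv2.resize(cams.capture(n)['pixels'][100:280,140:320,::-1],None,fx=3.3,fy=3.3,interpolation=3))
"
```

```text
t 24.6 pos [426.5 221.2 330.6] yaw -7.08 tilt [ 1.3e-03  2.0e-04 -1.0e+00] F [ 1.31  0.29 -0.9 ] g 0.998
dp [ 0.4001 -0.002   0.0986] twist 0.0002
```

View pics/w13.png

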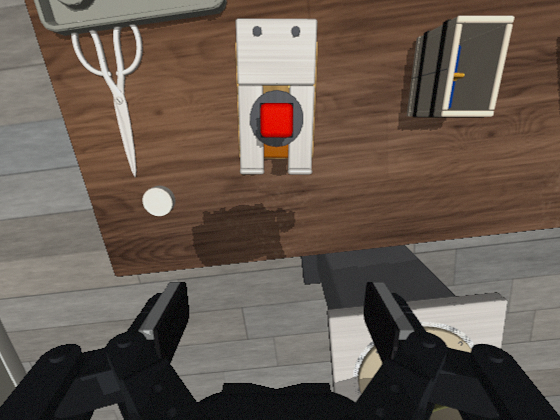

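View pics/side9.png

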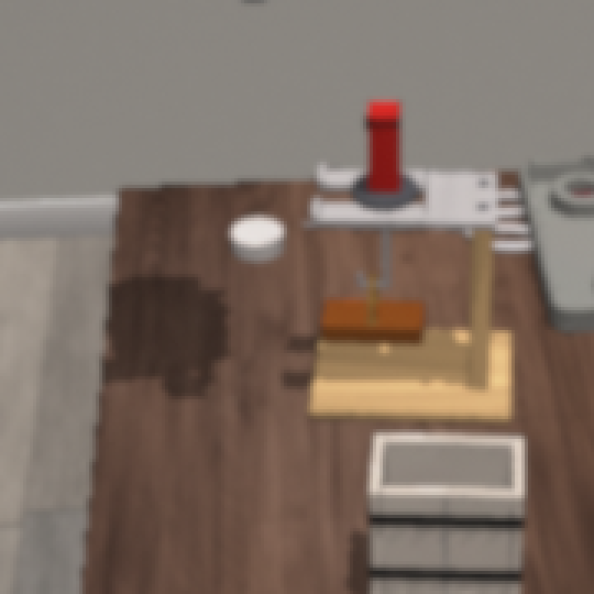

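Tool sits upright in the fork with the amber casting on the hook; blue is still in its mould; the arm is clear.

```bash
python3 -c "
from rig import job
print(job.finish_job())"
```

```text
the job is handed in; nothing more can be done
None
```

The job is done and handed in at about 24.6 s of the 64 s allowed. `finish_job` gives no verdict, so the result below rests on my own checks.

- **What I did:** I gripped the hook tool by its handle and lifted it out of the stand. I lowered the hook beside the brass loop, slid it through and drew the amber casting straight up out of its mould. I then carried it to the stand, went in over the lips from the front, lowered the collar until it touched the fork (about 6 N), let go and backed away.
- **Last checks:** In the final side and wrist pictures the tool stands upright in the fork between the lips, with the amber casting hanging on the hook. The blue casting is still in its mould. The gripper is clear, at roughly 80 mm sideways and 140 mm up from where it let go.
- **Forces:** The highest reading I saw was about 7 N, though I read it only at the end of each move. The gripper never touched the casting.
- **One disagreement:** The top and side cameras differed by about 6 mm in x on where the moulds and stand are. I used the wrist camera's values, which fell in between, and nothing in the grasp, hooking or hanging contradicted them.

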